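Slide the inked lino block between the registration guides

TASK

Using only the fingers, with the tips against its wooden edges, push the freshly inked blue printing block along the registration board, through the narrow gap between the two beech guides, until it sits fully home against the head stop. The ink is wet: do not touch the printed face, and do not lift or tip the block off the board. Leave the brayer, the gouge, the baren and the ink tin where they lie, and finish clear of everything.

Things in the scene. Friction and masses are not known exactly. Their poses are not given: they have to be found in the camera images.
- jig: Registration board, fixed on the bench: flat white-faced board 420 x 300 mm, 12 mm thick (top 12 mm above the bench). Origin: centre of its underside. x runs along its 420 mm length and is the direction to push the block in, to the robot's left (world +y) within 15 degrees; y runs across. The negative x half is the open loading area; guides and head stop stand on the positive x half.
- mouth (a point): Middle of the gap's entrance, on the board's top (board x = 60 mm, y = 0); axes as the board's. The gap is between two fixed beech guides, 28 mm wide and 14 mm high, that run along x from board x = 60 to 155 mm, inner faces at y = +51.5 and -51.5 mm (gap 103 mm). The guides' ends at the entrance are half-round (14 mm radius) and so lead in.
- stop (a point): Middle of the head stop's near face, on the board's top (board x = 165 mm, y = 0); axes as the board's. The head stop is a fixed beech bar across the board behind the guides: 163 mm along y, 22 mm wide, 14 mm high.
- block: Printing block, loose on the loading area: plywood mount 120 (its x) x 100 (its y) x 20 mm with 3 mm lino on top, about 0.2 kg. Slides with friction and stops when not pushed. Origin: centre of its underside. Its x is within 20 degrees of the board's x at the start; its +x end goes in first. Fully home, its origin is at board x = 105, y = 0 mm and its rear 15 mm stand out of the guides.
- ink_face: The block's wet printing face: blue-inked lino sheet 114 x 94 x 3 mm fixed centrally on the mount, set back 3 mm from every edge. Origin: centre of its underside (20 mm above the block's origin), axes as the block's. Must not be touched.
- brayer: Ink roller lying on the bench beyond the loading end of the board: black rubber roller 38 mm in diameter, 80 mm long, wooden handle; about 160 mm long, 40 mm high. Origin: on the bench, near the front of the handle; roller at +x, handle to -x. Leave alone.
- gouge: Carving gouge, wooden handle and steel blade, 175 mm long, 21 mm thick, lying along x on the board outside the guide at negative board y. Origin: under its handle. Leave alone.
- baren: Round tan rubbing pad, 96 mm in diameter, 34 mm high with its handle strap, lying on the bench beside the board. Origin: centre of its underside. Leave alone.
- ink_tin: Small aluminium ink tin with a blue lid, 63 mm in diameter, 42 mm high, standing on the bench beside the board. Origin: centre of its underside. Leave alone.
Not all that is in view belongs to the job. Leave any turquoise look-alike of the block alone.

How it is judged:
By the outcome, as a careful person would: the job done as asked, in the order asked, and still so for the second after the job is handed in, with the robot touching nothing.
It also fails if it takes over 64 s, if anything falls off the work surface, if the arm or the gripper's body presses on something with over 40 N, if the wrist force passes 120 N, or if a joint passes its speed limit or range.

ROBOT

A 7-joint arm with a two-finger parallel gripper is mounted at the origin on the work surface. World frame = base frame: x ahead of the robot, y to its left, z up, the work surface at z = 0. Lengths are in m, angles in rad, forces in N, time in s.
With the tool pointing down it reaches from about 0.425 to 0.95 m from the base axis. Payload 16.7 kg.
Tool frame: the origin (TCP) lies at the very end of the fingers, on their centre line; the grasp point (between the pads) lies 19 mm behind it; z points along the fingers, y is the direction in which the jaws open and shut (so a half turn about z gives the same grasp; the last joint's range is limited). The gripper opens to 94 mm and grips with 3 to 60 N. Pads are 16 mm wide; open, the fingers measure 119 mm over their backs; the gripper's body (75 mm by 177 mm) begins 78 mm behind the grasp point.
Start: joints at [1.113, 0.426, 0.074, 1.606, -0.034, 1.111, -0.067], TCP at [0.205, -0.643, 0.205] pointing down, gripper open.
Joint ranges: [-2.85, 2.85], [-0.5, 2.14], [-1.23, 1.37], [0.21, 2.46], [-1.02, 4.16], [0.16, 2.05], [-2.73, 2.73]. Speed limits (rad/s): [1.89, 1.89, 2.39, 2.39, 3.01, 3.01, 3.01].

INTERFACE

Orientations are given as a unit quaternion [x, y, z, w].
In Python, from rig import env gives the robot as it stands.
- The arm moves only by the tool drive_tool, never from a script. Its argument "moves" is a list that holds one entry, the list of rows, each a list of 7 numbers: the shift along the tool's x, y, z in mm, then the turn, a rotation vector about the tool's x, y, z in rad, then the opening in per cent of the stroke, from 0 (shut) to 100 (fully open). In form: [[[dx, dy, dz, ax, ay, az, hand], ...]]. A call has 1 to 20 rows; each row is the pose to reach, as a shift and turn from the pose commanded when the call began, along the tool's axes at that moment; what a row does not reach only later rows make up. A row lasts 1/12 s, in which the tool goes at most 41.7 mm and 7.16 degrees, less where a joint would pass 70% of its speed; a pose out of reach is approached as far as the arm can. A call with a gripper value outside its range is refused whole. The fingers move at their own pace and stop on an object; "squeeze" is the grip in N (left out, the last holds). Time passes only in rows, so rows that repeat a pose let the fingers close. It gives the time, the measured TCP pose, the force and the opening at its end, in the units of the state.
- env.read_state(): the state, without advancing time (a new reading comes with each control period).
- env.read_camera(name): name is "scene" or "top" or "wrist"; returns the picture (400x640x3 uint8, red, green, blue); there is no depth.
- env.calibration(name): a dict with "fx", "fy", "cx", "cy" (pixels), "k1" (the pictures are not rectified: a ray, as slopes to the right and down, at radius r is drawn at 1 + k1 r^2 times it, then the intrinsics apply), "position" and "rotation" of the camera in the world; the wrist camera has in their place "hand_eye" (4x4, takes a point from camera to tool coordinates, whose origin is the TCP and whose axes are the flange's). Camera axes: x right, y down, z forward; pixel columns grow to the right and rows downward; lengths in m; the calibration is good to about 2 mm. A picture is of the moment at which its call begins: read the wrist's pose just before it. calibration takes no time and is no camera call.
- env.hand_in(): hands the job in, once; it reports no verdict.
The state is a dict: "t": time; "joints": joint angles; "qvel": joint speeds; "joint_efforts": joint torques, N m; "tcp_pos": TCP position; "tool_rot": TCP orientation; "ft_force": force on the tool from outside, world axes, zero at the start; "moment": the same for the moment, N m; "finger_gap": finger opening in m.
Only numpy, scipy, OpenCV 4.12 (cv2) and the standard library are available. Lean on these libraries where they do the work, as an engineer would, in place of code of your own. Each camera call takes 0.05 s, during which the arm holds its last target.

## Working session

There is one attempt and no reset: what is moved stays moved. The work goes in short steps, Python scripts to look and compute and a tool call to move; the robot and the scene stay as the last step left them, time stands still between calls to the robot, and variables do not carry over. Pictures are saved under pics/ and viewed, and the job is handed in when it is done.

Besides the shell and the picture viewer there is one more tool, called after "Call:" by a JSON object that holds its "api" and its "payload". drive_tool: Moves the arm, as the interface text tells. Its arguments: {"type":"object","properties":{"moves":{"type":"array"},"squeeze":{"type":"number"}},"required":["moves"]}

```bash
ls; mkdir -p pics; python3 - <<'E'
from rig import env
import cv2
s=env.read_state(); print({k:s[k] for k in ("t","tcp_pos","tool_rot","finger_gap","ft_force")})
for n in ("top","scene","wrist"):
    im=env.read_camera(n); cv2.imwrite(f"pics/{n}0.png",im[:,:,::-1])
    c=env.calibration(n); print(n,c)
E
```

```text
pics
{'t': 0.0, 'tcp_pos': array([ 0.20498934, -0.64268106,  0.20479705]), 'tool_rot': array([ 9.88110257e-01,  1.53745700e-01, -1.22846727e-04, -6.04487824e-04]), 'finger_gap': 0.09399611399408184, 'ft_force': array([ 0.67994173,  0.02910083, -0.38586519])}
top {'fx': 397.2258889892628, 'fy': 397.2258889892628, 'cx': 322.001315894093, 'cy': 197.77840024468762, 'k1': -0.0663578780625141, 'position': array([0.54270075, 0.04393037, 1.08259928]), 'rotation': array([ 0.71172511, -0.70103887,  0.02880392, -0.03409123])}
scene {'fx': 369.6661704723047, 'fy': 369.6661704723047, 'cx': 320.5186912902178, 'cy': 195.25273848069853, 'k1': -0.041669536674611374, 'position': array([1.11601104, 0.22908183, 0.65772531]), 'rotation': array([ 0.52171622,  0.77850497, -0.2912719 , -0.19210124])}
wrist {'fx': 338.2356641241557, 'fy': 338.2356641241557, 'cx': 316.76670373167343, 'cy': 190.02895942206612, 'k1': -0.05890888026452944, 'hand_eye': array([[-1.04220608e-03, -9.71724479e-01, -2.36115333e-01,
         6.82525224e-02],
       [ 9.99998982e-01, -1.24283059e-03,  7.00860434e-04,
         1.09876728e-03],
       [-9.74494600e-04, -2.36114362e-01,  9.71724785e-01,
        -1.79900183e-01],
       [ 0.00000000e+00,  0.00000000e+00,  0.00000000e+00,
         1.00000000e+00]])}
```

View pics/top0.png

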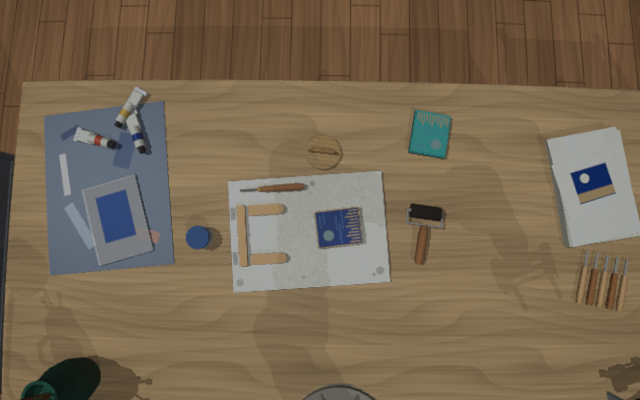

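View pics/scene0.png

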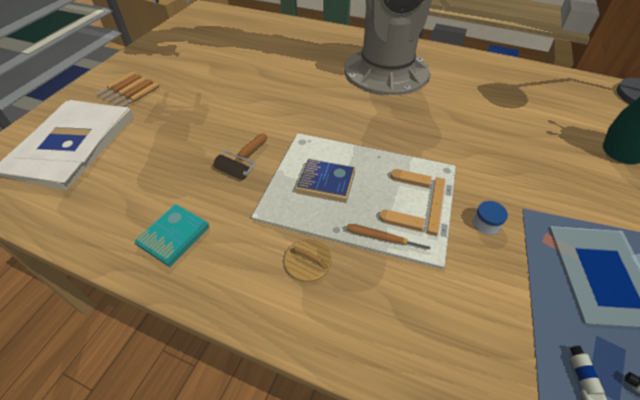

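View pics/wrist0.png

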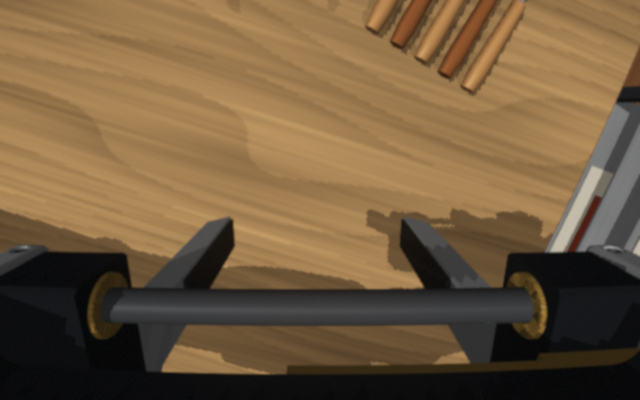

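The top view shows the board spanning about (228–390, 171–292), with the guides and stop on its left, towards world +y. The block is at about (340, 228), the gouge at (275, 188), the baren at (323, 152), the tin at (198, 238), the brayer at (425, 230) and the turquoise decoy at (430, 134).

```bash
cat > h.py <<'E'
import numpy as np, cv2
from scipy.spatial.transform import Rotation as R
def cam(c,s=None):
    if 'hand_eye' in c:
        H=np.array(c['hand_eye']); Rt=R.from_quat(s['tool_rot']).as_matrix()
        return Rt@H[:3,:3], Rt@H[:3,3]+s['tcp_pos']
    return R.from_quat(c['rotation']).as_matrix(), np.array(c['position'])
def rays(c,px):
    px=np.asarray(px,float).reshape(-1,2)
    d=(px-[c['cx'],c['cy']])/[c['fx'],c['fy']]
    u=d.copy()
    for _ in range(20): u=d/(1+c['k1']*(u**2).sum(1,keepdims=True))
    return np.c_[u,np.ones(len(u))]
def toplane(c,px,z,s=None):
    Rm,p=cam(c,s); d=rays(c,px)@Rm.T
    t=(z-p[2])/d[:,2]; return (p+d*t[:,None])
def proj(c,P,s=None):
    Rm,p=cam(c,s); q=(np.asarray(P,float).reshape(-1,3)-p)@Rm
    u=q[:,:2]/q[:,2:]; u=u*(1+c['k1']*(u**2).sum(1,keepdims=True))
    return u*[c['fx'],c['fy']]+[c['cx'],c['cy']]
def big(mask,near=None):
    cs,_=cv2.findContours(mask.astype(np.uint8),cv2.RETR_EXTERNAL,cv2.CHAIN_APPROX_NONE)
    return max(cs,key=cv2.contourArea)
E
python3 - <<'E'
from h import *; from rig import env
c=env.calibration('top'); print(cam(c)[0].round(3))
im=cv2.imread('pics/top0.png'); hsv=cv2.cvtColor(im,cv2.COLOR_BGR2HSV)
def rect(P):
    P=P[:,:2].astype(np.float32)*1000; r=cv2.minAreaRect(P); return r, cv2.boxPoints(r)
x0,y0,x1,y1=215,160,400,300
m=np.zeros(im.shape[:2],bool); m[y0:y1,x0:x1]=((hsv[...,1]<60)&(hsv[...,2]>110))[y0:y1,x0:x1]
ct=big(cv2.morphologyEx(m.astype(np.uint8),cv2.MORPH_OPEN,np.ones((3,3))))
P=toplane(c,ct,0.012); print('board',rect(P))
m=np.zeros(im.shape[:2],bool); m[200:255,305:375]=((hsv[...,0]>100)&(hsv[...,0]<135)&(hsv[...,1]>90))[200:255,305:375]
ct=big(cv2.morphologyEx(m.astype(np.uint8),cv2.MORPH_CLOSE,np.ones((9,9))))
print('ink',rect(toplane(c,ct,0.035)))
crop=cv2.resize(im[165:300,220:400],None,fx=4.2,fy=4.2,interpolation=cv2.INTER_CUBIC); cv2.imwrite('pics/topcrop.png',crop)
E
```

```text
[[ 0.015 -0.996  0.089]
 [-1.    -0.015  0.008]
 [-0.007 -0.089 -0.996]]
board (((548.9927368164062, 90.07765197753906), (301.4754638671875, 421.9405822753906), 4.872738838195801), array([[ 380.8794 ,  287.48135],
       [ 416.7202 , -132.93425],
       [ 717.1061 , -107.32605],
       [ 681.26526,  313.08954]], dtype=float32))
ink (((559.1470336914062, 9.574066162109375), (88.9273910522461, 108.01541900634766), 7.945038318634033), array([[507.64505 ,  56.91745 ],
       [522.57526 , -50.061142],
       [610.64905 , -37.769318],
       [595.7188  ,  69.209274]], dtype=float32))
```

View pics/topcrop.png

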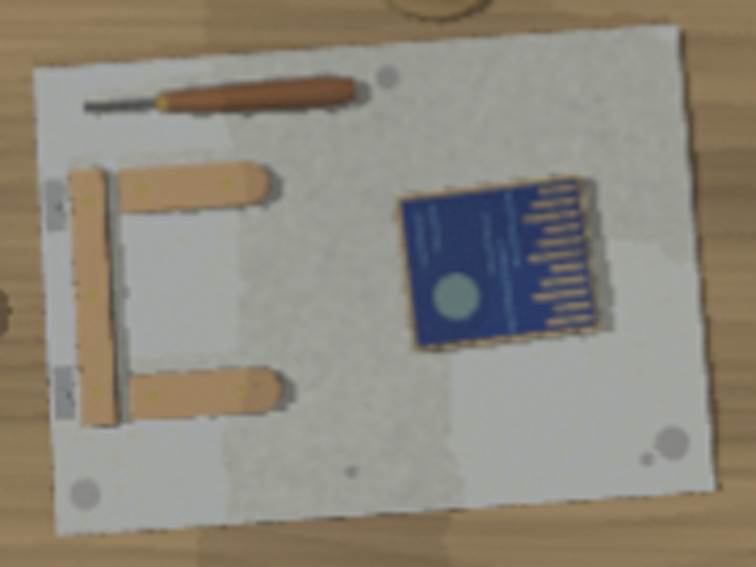

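Measured from the top view, the board centre is at about (549, 90) mm with its x axis at 94.9°. The block sits near board (-81, -3) with about 3° of yaw. I'll go above the loading end, with tool x along the push direction, for a closer wrist view.

Call:
{"api": "drive_tool", "payload": {"moves": [[[515,-395,0,0,0,-1.4,65],[515,-395,0,0,0,-1.4,65],[515,-395,0,0,0,-1.4,65],[515,-395,0,0,0,-1.4,65],[515,-395,0,0,0,-1.4,65],[515,-395,0,0,0,-1.4,65],[515,-395,0,0,0,-1.4,65],[515,-395,0,0,0,-1.4,65],[515,-395,0,0,0,-1.4,65],[515,-395,0,0,0,-1.4,65],[515,-395,0,0,0,-1.4,65],[515,-395,0,0,0,-1.4,65],[515,-395,0,0,0,-1.4,65],[515,-395,0,0,0,-1.4,65],[515,-395,0,0,0,-1.4,65],[515,-395,0,0,0,-1.4,65],[515,-395,0,0,0,-1.4,65],[515,-395,0,0,0,-1.4,65],[515,-395,0,0,0,-1.4,65],[515,-395,0,0,0,-1.4,65]]]}}

```text
t: 1.82
tcp_pos: [0.5751, -0.1116, 0.2054]
tool_rot: [0.657, 0.754, -0.0, -0.0]
ft_force: [0.8, -0.5, -0.5]
finger_gap: 0.061
```

```bash
python3 - <<'E'
from h import *; from rig import env
import pickle
s=env.read_state(); im=env.read_camera('wrist'); cv2.imwrite('pics/w1.png',im[:,:,::-1]); pickle.dump(s,open('w1.pkl','wb'))
print(s['joints'],s['tcp_pos'],s['qvel'])
E
```

```text
[ 0.45593958  0.31683491 -0.45949221  1.78689177  0.15826223  1.07463849
  0.07673214] [ 0.57510982 -0.11156795  0.20537129] [ 0.00567553 -0.00525617 -0.0018233  -0.00051956 -0.00081265  0.00013472
 -0.00209908]
```

View pics/w1.png

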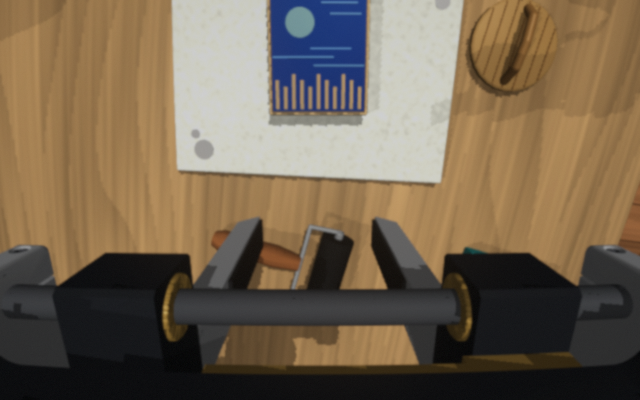

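The wrist view shows the block at about (268–368, 0–115), the board's loading edge at row ~180 and the brayer below it. I'll move forward and up to get the block and guides in one picture.

Call:
{"api": "drive_tool", "payload": {"moves": [[[150,-10,-50,0,0,0,65],[150,-10,-50,0,0,0,65],[150,-10,-50,0,0,0,65],[150,-10,-50,0,0,0,65],[150,-10,-50,0,0,0,65],[150,-10,-50,0,0,0,65],[150,-10,-50,0,0,0,65],[150,-10,-50,0,0,0,65]]]}}

```text
t: 2.53
tcp_pos: [0.5452, 0.035, 0.255]
tool_rot: [0.658, 0.753, -0.0, -0.0]
ft_force: [0.5, -0.3, -0.3]
finger_gap: 0.0609
```

```bash
python3 - <<'E'
from h import *; from rig import env
import pickle
s=env.read_state(); im=env.read_camera('wrist'); cv2.imwrite('pics/w2.png',im[:,:,::-1]); pickle.dump(s,open('w2.pkl','wb'))
print(s['tcp_pos'],abs(s['qvel']).max())
E
```

```text
[0.54518245 0.03498924 0.25500557] 0.00582413704369271
```

View pics/w2.png

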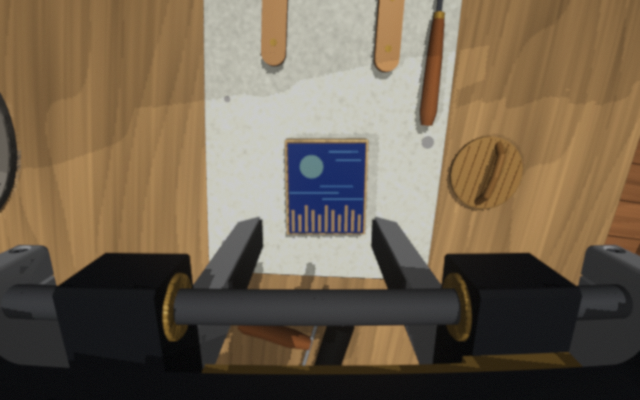

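Wrist view 2 shows the block at (285–367, 138–237), the guide ends at about (274, 67) and (387, 70), the gouge at (432, 70) and the baren at (486, 172).

```bash
cat > meas.py <<'E'
from h import *
def edgefit(P):
    vx,vy,x,y=cv2.fitLine(P[:,:2].astype(np.float32)*1000,cv2.DIST_HUBER,0,0.1,0.1).ravel(); 
    if vy<0: vx,vy=-vx,-vy
    return np.array([x,y]),np.array([vx,vy])
def guides(im,c,s,rows,split=330,lo=230,hi=425,show=True):
    hsv=cv2.cvtColor(im,cv2.COLOR_BGR2HSV)
    m=(hsv[...,1]>75)&(hsv[...,0]<25)&(hsv[...,2]>90)
    e=[[],[],[],[]]
    for r in range(*rows):
        for k,(a,b) in enumerate(((lo,split),(split,hi))):
            i=np.flatnonzero(m[r,a:b])+a
            if len(i)<12: continue
            e[2*k].append((i[0]-.5,r)); e[2*k+1].append((i[-1]+.5,r))
    L=[edgefit(toplane(c,e[k],z,s)) for k,z in ((0,.026),(1,.012),(2,.012),(3,.026))]
    return L
def ink(im,c,s,box):
    hsv=cv2.cvtColor(im,cv2.COLOR_BGR2HSV)
    x0,y0,x1,y1=box
    m=np.zeros(im.shape[:2],np.uint8); m[y0:y1,x0:x1]=((hsv[...,0]>100)&(hsv[...,0]<135)&(hsv[...,1]>90))[y0:y1,x0:x1]
    m=cv2.copyMakeBorder(m,20,20,20,20,cv2.BORDER_CONSTANT)
    m=cv2.morphologyEx(m,cv2.MORPH_CLOSE,np.ones((11,11)))[20:-20,20:-20]
    ct=big(m); P=toplane(c,ct,.035,s)[:,:2]*1000
    return cv2.minAreaRect(P.astype(np.float32)),ct
E
python3 - <<'E'
from meas import *; from rig import env; import pickle
s=pickle.load(open('w2.pkl','rb')); c=env.calibration('wrist'); im=cv2.imread('pics/w2.png')
hsv=cv2.cvtColor(im,cv2.COLOR_BGR2HSV); print(hsv[30,250:300:3].tolist())
L=guides(im,c,s,(3,48))
for p,v in L: print(p,np.degrees(np.arctan2(v[1],v[0])))
n=np.array([-1,0]); yaw=np.mean([np.arctan2(v[1],v[0]) for p,v in L]); ux=np.array([np.cos(yaw),np.sin(yaw)]); uy=np.array([-ux[1],ux[0]])
o=[p@uy for p,v in L]; print('offsets',o,'mid outer',(o[0]+o[3])/2,'mid inner',(o[1]+o[2])/2,'yaw',np.degrees(yaw))
r,ct=ink(im,c,s,(275,130,380,245)); print(r); ctr=np.array(r[0]); print('block ctr along uy',ctr@uy,'ux',ctr@ux)
print('rel to top-view board',np.array([548.99,90.08])@uy,np.array([548.99,90.08])@ux)
# board side edges
m=(hsv[...,1]<60)&(hsv[...,2]>110)
for nm,f in (('l',lambda i:i[0]-.5),('r',lambda i:i[-1]+.5)):
    e=[]
    for rr in range(110,215):
        i=np.flatnonzero(m[rr,190:460])+190
        if len(i): e.append((f(i),rr))
    p,v=edgefit(toplane(c,e,.012,s)); print(nm,p@uy,np.degrees(np.arctan2(v[1],v[0])))
i=[(cc,rr) for cc in range(270,365) for rr in [np.flatnonzero(m[240:300,cc]).max()+240.5]]
P=toplane(c,i,.012,s); p,v=edgefit(P); print('rear',p@ux,np.degrees(np.arctan2(v[1],v[0])))
E
```

```text
[[30, 18, 182], [30, 18, 186], [30, 19, 189], [26, 22, 183], [16, 111, 172], [15, 131, 170], [15, 128, 171], [16, 129, 172], [15, 130, 173], [16, 128, 174], [15, 128, 174], [16, 128, 173], [16, 83, 141], [28, 20, 190], [28, 19, 190], [28, 19, 187], [28, 19, 189]]
[461.9276  187.13945] 96.059364
[488.43152 189.7542 ] 95.006966
[592.1189  206.93103] 94.228455
[619.77    200.24203] 95.09788
offsets [np.float32(-476.72986), np.float32(-503.36127), np.float32(-608.16486), np.float32(-635.1122)] mid outer -555.921 mid inner -555.76306 yaw 95.09817
((560.1611328125, 7.659107208251953), (90.5018081665039, 108.9268569946289), 7.675005912780762)
block ctr along uy -558.6256983845199 ux -42.14852044790041
rel to top-view board -554.8228873646259 40.93900370903313
l -405.093 94.85482
r -704.9857 94.8784
rear -171.17145 4.803195
```

The views agree: the board axis is at 94.9° and the block at 97.7°, at board (-81, -3.2). Next I'll move behind the block's rear edge and descend in two stages.

Call:
{"api": "drive_tool", "payload": {"moves": [[[-109,11,0,0,0,0,65],[-109,11,0,0,0,0,65],[-109,11,0,0,0,0,65],[-109,11,0,0,0,0,65],[-109,11,200,0,0,0,65],[-109,11,200,0,0,0,65],[-109,11,200,0,0,0,65],[-109,11,200,0,0,0,65],[-109,11,200,0,0,0,65],[-109,11,200,0,0,0,65],[-109,11,200,0,0,0,65],[-109,11,200,0,0,0,65]]]}}

```text
t: 3.58
tcp_pos: [0.5721, -0.0699, 0.0572]
tool_rot: [0.657, 0.754, 0.0, 0.001]
ft_force: [0.4, 0.1, 1.4]
finger_gap: 0.0612
```

```bash
python3 - <<'E'
from h import *; from rig import env
import pickle
s=env.read_state(); im=env.read_camera('wrist'); cv2.imwrite('pics/w3.png',im[:,:,::-1]); pickle.dump(s,open('w3.pkl','wb'))
im=env.read_camera('scene'); cv2.imwrite('pics/s3.png',cv2.resize(im[100:300,200:520,::-1],None,fx=2.4,fy=2.4))
print(s['tcp_pos'],s['tool_rot'],s['ft_force'])
E
```

```text
[ 0.57206971 -0.06988727  0.0571594 ] [6.56977701e-01 7.53909696e-01 4.46018459e-04 5.22104533e-04] [0.44060866 0.06732438 1.3949547 ]
```

View pics/w3.png

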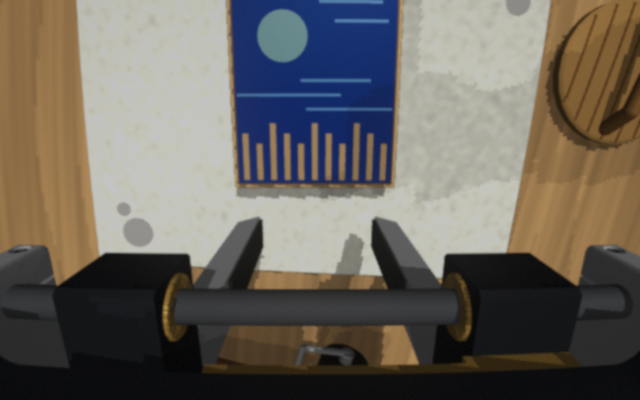

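View pics/s3.png

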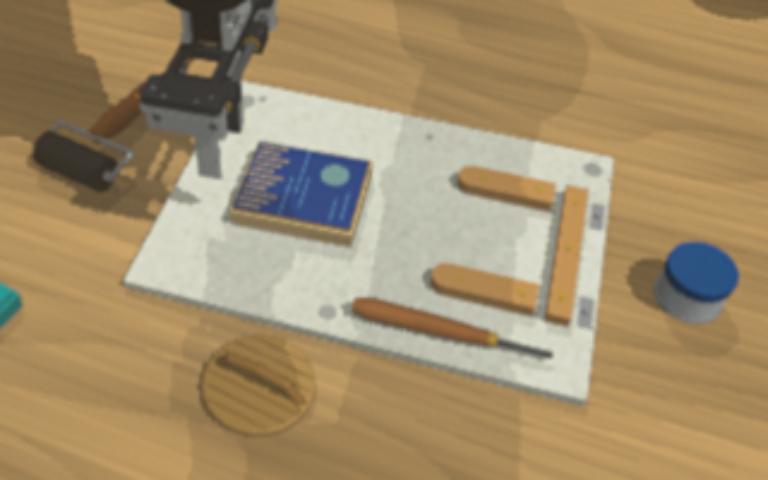

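The fingers are about 10 mm behind the rear edge and centred on it (tips at columns 262 and 372, block at 233–398). I'll lower them to z ≈ 18 mm, then come up to contact.

Call:
{"api": "drive_tool", "payload": {"moves": [[[0,0,15,0,0,0,65],[0,0,28,0,0,0,65],[0,0,37,0,0,0,65],[0,0,39,0,0,0,65],[0,0,39,0,0,0,65],[5,0,39,0,0,0,65],[7,0,39,0,0,0,65],[8,0,39,0,0,0,65],[8,0,39,0,0,0,65]]]}}

```text
t: 4.43
tcp_pos: [0.5702, -0.061, 0.0169]
tool_rot: [0.656, 0.754, 0.0, 0.0]
ft_force: [-0.0, -0.6, 0.5]
finger_gap: 0.0612
```

```bash
python3 - <<'E'
from h import *; from rig import env
import pickle
s=env.read_state(); im=env.read_camera('wrist'); cv2.imwrite('pics/w4.png',im[:,:,::-1]); pickle.dump(s,open('w4.pkl','wb'))
im=env.read_camera('top'); cv2.imwrite('pics/t4.png',cv2.resize(im[165:300,220:400,::-1],None,fx=4.2,fy=4.2,interpolation=cv2.INTER_CUBIC))
print(s['tcp_pos'],s['tool_rot'],s['ft_force'])
E
```

```text
[ 0.57021245 -0.06103136  0.01692489] [6.56424952e-01 7.54391278e-01 2.15749350e-04 1.89056579e-04] [-0.03882829 -0.57209023  0.45126963]
```

View pics/w4.png

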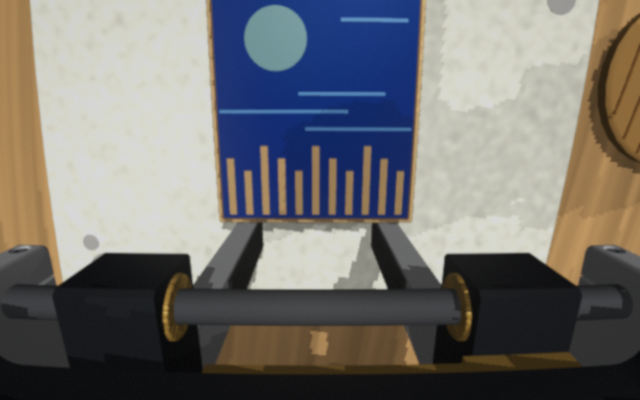

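View pics/t4.png

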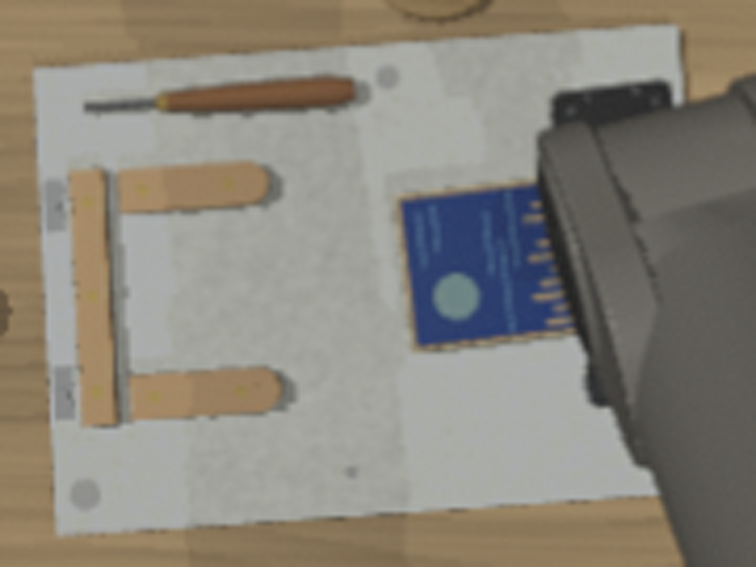

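The tips are about 1 mm short of the rear edge, at z ≈ 17 mm, so they are well below the ink. I'll push about 50 mm while turning 3° and easing about 4 mm sideways onto the board axis.

Call:
{"api": "drive_tool", "payload": {"moves": [[[1,0,0,0,0,0,65],[2,0,0,0,0,0,65],[4,0,0,0,0,0,65],[7,-0.3,0,0,0,0.003,65],[10,-0.6,0,0,0,0.007,65],[13,-0.9,0,0,0,0.011,65],[16,-1.2,0,0,0,0.015,65],[19,-1.6,0,0,0,0.019,65],[22,-2,0,0,0,0.023,65],[25,-2.4,0,0,0,0.027,65],[28,-2.8,0,0,0,0.031,65],[31,-3.2,0,0,0,0.035,65],[34,-3.6,0,0,0,0.039,65],[37,-4,0,0,0,0.043,65],[40,-4.3,0,0,0,0.047,65],[43,-4.6,0,0,0,0.051,65],[46,-4.8,0,0,0,0.054,65],[49,-5,0,0,0,0.054,65],[51,-5.1,0,0,0,0.054,65],[52,-5.1,0,0,0,0.054,65]]]}}

```text
t: 6.2
tcp_pos: [0.5577, -0.0103, 0.0165]
tool_rot: [0.677, 0.736, 0.0, -0.0]
ft_force: [0.2, -2.3, 2.5]
finger_gap: 0.0613
```

```bash
python3 - <<'E'
from h import *; from rig import env
import pickle
s=env.read_state(); im=env.read_camera('wrist'); cv2.imwrite('pics/w5.png',im[:,:,::-1]); pickle.dump(s,open('w5.pkl','wb'))
im=env.read_camera('top'); cv2.imwrite('pics/t5raw.png',im[:,:,::-1]); cv2.imwrite('pics/t5.png',cv2.resize(im[165:300,220:400,::-1],None,fx=4.2,fy=4.2,interpolation=cv2.INTER_CUBIC))
print(s['t'],s['tcp_pos'],s['tool_rot'],s['ft_force'],2*np.degrees(np.arctan2(s['tool_rot'][1],s['tool_rot'][0])))
E
```

```text
6.2 [ 0.55770832 -0.01029216  0.01650173] [ 6.76649446e-01  7.36305317e-01  4.95912726e-05 -6.85302346e-05] [ 0.1684005  -2.28569006  2.51178285] 94.83525860509343
```

View pics/w5.png

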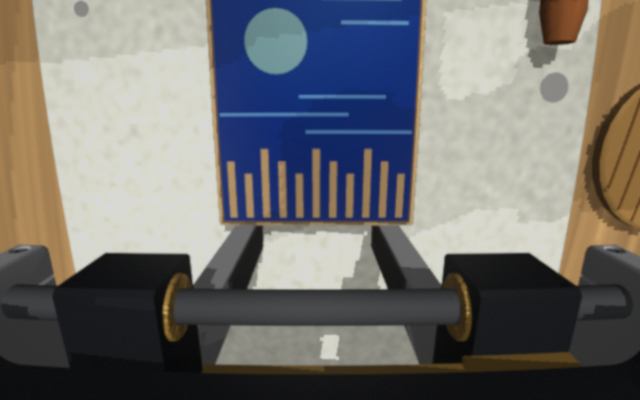

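View pics/t5.png

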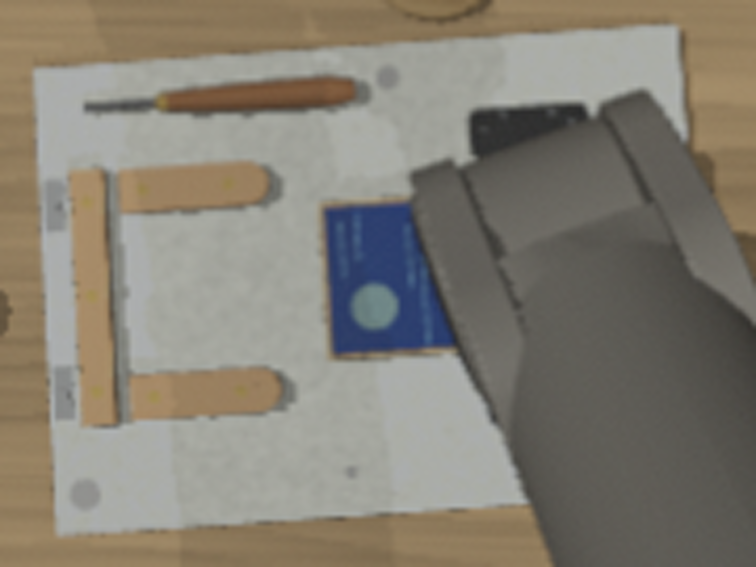

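The block follows the fingers rigidly and keeps the same place in the wrist view. In the top view it is now parallel to the guides. I'll measure its sideways offset against the board edges in the wrist picture and against the guides in the top picture.

```bash
cat > lat.py <<'E'
from meas import *
def inkedges(im,c,s,rows,lo,hi):
    hsv=cv2.cvtColor(im,cv2.COLOR_BGR2HSV); m=(hsv[...,0]>100)&(hsv[...,0]<135)&(hsv[...,1]>90)
    l=[];r=[]
    for q in range(*rows):
        i=np.flatnonzero(m[q,lo:hi])+lo
        if len(i): l.append((i[0]-.5,q)); r.append((i[-1]+.5,q))
    return edgefit(toplane(c,l,.035,s)),edgefit(toplane(c,r,.035,s))
def whiteedges(im,c,s,rows,lo,hi):
    hsv=cv2.cvtColor(im,cv2.COLOR_BGR2HSV); m=(hsv[...,1]<60)&(hsv[...,2]>110)
    l=[];r=[]
    for q in range(*rows):
        i=np.flatnonzero(m[q,lo:hi])+lo
        if len(i): l.append((i[0]-.5,q)); r.append((i[-1]+.5,q))
    return edgefit(toplane(c,l,.012,s)),edgefit(toplane(c,r,.012,s))
yaw=np.radians(94.87); ux=np.array([np.cos(yaw),np.sin(yaw)]); uy=np.array([-ux[1],ux[0]])
deg=lambda v:round(float(np.degrees(np.arctan2(v[1],v[0]))),2)
def rep(n,E): 
    (p,v),(q,w)=E; print(n,'y',(p@uy).round(2),(q@uy).round(2),'mid',((p@uy+q@uy)/2).round(2),'w',abs(p@uy-q@uy).round(2),'yaw',deg(v),deg(w))
E
python3 - <<'E'
from lat import *; from rig import env; import pickle
s=pickle.load(open('w5.pkl','rb')); c=env.calibration('wrist'); im=cv2.imread('pics/w5.png')
rep('ink',inkedges(im,c,s,(5,145),190,440)); rep('board',whiteedges(im,c,s,(100,200),20,620))
print('tcp y',(s['tcp_pos'][:2]*1000)@uy,(s['tcp_pos'][:2]*1000)@ux)
r,_=ink(im,c,s,(190,0,440,240)); 
E
python3 - <<'E'
from lat import *; from rig import env
c=env.calibration('top'); im=cv2.imread('pics/t5raw.png')
hsv=cv2.cvtColor(im,cv2.COLOR_BGR2HSV)
m=(hsv[...,0]>100)&(hsv[...,0]<135)&(hsv[...,1]>90)
a=[];b=[]
for q in range(301,315):
    i=np.flatnonzero(m[205:258,q])+205; a.append((q,i[0]-.5)); b.append((q,i[-1]+.5))
rep('ink top',(edgefit(toplane(c,a,.035)),edgefit(toplane(c,b,.035))))
g=(hsv[...,1]>75)&(hsv[...,0]<25)&(hsv[...,2]>90)
print(np.flatnonzero(g[195:275,265])+195)
E=[[],[],[],[]]
for q in range(254,278):
    i=np.flatnonzero(g[198:222,q])+198; j=np.flatnonzero(g[245:272,q])+245
    E[0].append((q,i[0]-.5));E[1].append((q,i[-1]+.5));E[2].append((q,j[0]-.5));E[3].append((q,j[-1]+.5))
rep('guides outer',(edgefit(toplane(c,E[0],.026)),edgefit(toplane(c,E[3],.026))))
rep('guides inner',(edgefit(toplane(c,E[1],.026)),edgefit(toplane(c,E[2],.026))))
E
```

```text
ink y -508.7 -600.87 mid -554.78 w 92.17 yaw 94.79 94.76
board y -405.24 -704.98 mid -555.11 w 299.75 yaw 94.8 94.9
tcp y -554.8211733426331 -57.60177404489423
ink top y -598.99 -509.29 mid -554.14 w 89.7 yaw 93.71 96.22
[205 206 207 208 209 210 211 212 213 214 254 255 256 257 258 259 260 261
 262 263]
guides outer y -632.68 -476.15 mid -554.41 w 156.53 yaw 94.71 94.92
guides inner y -606.27 -502.39 mid -554.33 w 103.88 yaw 94.38 94.89
```

Both views put the block within 0.3 mm of the gap's centreline (+0.3 mm by the wrist, +0.2 mm by the top), with yaw within 0.1°. I'll push straight on, 80 mm into the gap.

Call:
{"api": "drive_tool", "payload": {"moves": [[[3,0,0,0,0,0,65],[7,0.1,0,0,0,0,65],[11,0.1,0,0,0,0,65],[15,0.2,0,0,0,0,65],[19,0.2,0,0,0,0,65],[23,0.3,0,0,0,0,65],[27,0.3,0,0,0,0,65],[31,0.3,0,0,0,0,65],[35,0.3,0,0,0,0,65],[39,0.3,0,0,0,0,65],[43,0.3,0,0,0,0,65],[47,0.3,0,0,0,0,65],[51,0.3,0,0,0,0,65],[55,0.3,0,0,0,0,65],[59,0.3,0,0,0,0,65],[63,0.3,0,0,0,0,65],[67,0.3,0,0,0,0,65],[71,0.3,0,0,0,0,65],[74,0.3,0,0,0,0,65],[75,0.3,0,0,0,0,65]]]}}

```text
t: 7.97
tcp_pos: [0.5518, 0.0647, 0.0165]
tool_rot: [0.677, 0.736, 0.0, -0.0]
ft_force: [-0.3, -1.4, -0.7]
finger_gap: 0.0612
```

```bash
python3 - <<'E'
from lat import *; from rig import env
import pickle
s=env.read_state(); im=env.read_camera('wrist')[:,:,::-1].copy(); cv2.imwrite('pics/w6.png',im); pickle.dump(s,open('w6.pkl','wb'))
t=env.read_camera('scene'); cv2.imwrite('pics/s6.png',cv2.resize(t[100:300,200:520,::-1],None,fx=2.4,fy=2.4))
print(s['t'],s['tcp_pos'],s['ft_force'],2*np.degrees(np.arctan2(s['tool_rot'][1],s['tool_rot'][0])),'ux',(s['tcp_pos'][:2]*1000)@ux,'uy',(s['tcp_pos'][:2]*1000)@uy)
c=env.calibration('wrist')
rep('ink',inkedges(im,c,s,(5,145),190,440))
E
```

```text
7.9667 [0.55176373 0.06469994 0.01652973] [-0.29337681 -1.42197228 -0.6674078 ] 94.83850181829779 ux 17.62425832097261 uy -555.2645197602518
ink y -509.21 -601.37 mid -555.29 w 92.16 yaw 94.79 94.78
```

View pics/w6.png

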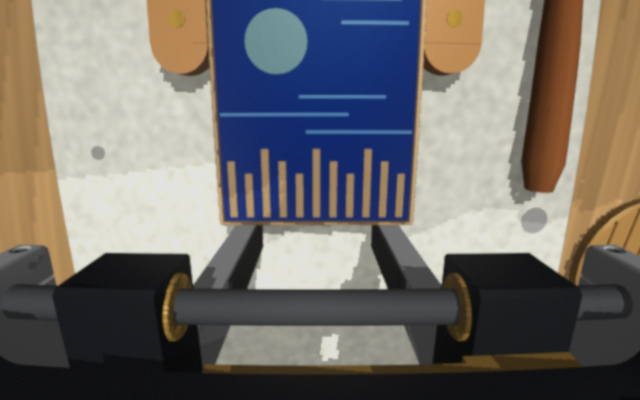

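View pics/s6.png

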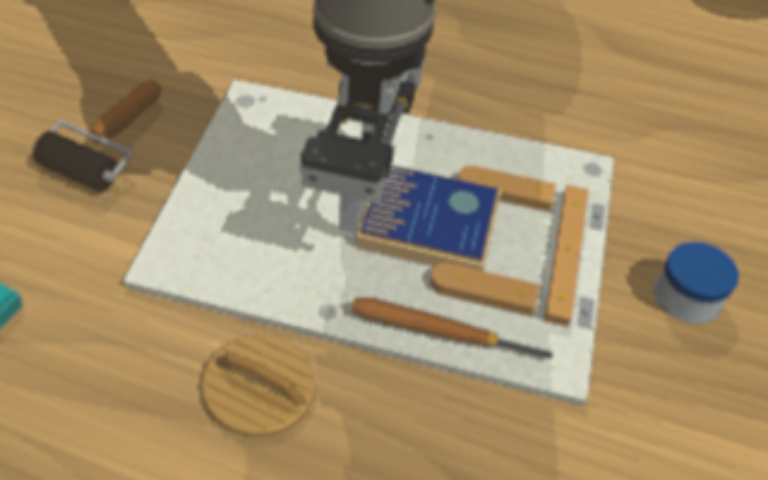

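The block is straight in the gap, with guides on both sides and a push force of about 1.4 N. Roughly 60 mm remain, so I'll push 56 mm and then creep to the stop.

Call:
{"api": "drive_tool", "payload": {"moves": [[[3,0,0,0,0,0,65],[7,0,0,0,0,0,65],[11,0,0,0,0,0,65],[15,0,0,0,0,0,65],[19,0,0,0,0,0,65],[23,0,0,0,0,0,65],[27,0,0,0,0,0,65],[31,0,0,0,0,0,65],[35,0,0,0,0,0,65],[39,0,0,0,0,0,65],[43,0,0,0,0,0,65],[46,0,0,0,0,0,65],[49,0,0,0,0,0,65],[52,0,0,0,0,0,65],[54,0,0,0,0,0,65],[55,0,0,0,0,0,65],[56,0,0,0,0,0,65],[56,0,0,0,0,0,65]]]}}

```text
t: 9.57
tcp_pos: [0.5471, 0.12, 0.0166]
tool_rot: [0.677, 0.736, 0.0, -0.0]
ft_force: [-0.1, -0.7, -0.2]
finger_gap: 0.0608
```

Call:
{"api": "drive_tool", "payload": {"moves": [[[0.5,0,0,0,0,0,65],[1,0,0,0,0,0,65],[1.5,0,0,0,0,0,65],[2,0,0,0,0,0,65],[2.5,0,0,0,0,0,65],[3,0,0,0,0,0,65],[3,0,0,0,0,0,65]]]}}

```text
t: 10.15
tcp_pos: [0.5468, 0.123, 0.0165]
tool_rot: [0.677, 0.736, 0.0, -0.0]
ft_force: [-0.6, -1.2, 0.6]
finger_gap: 0.0608
```

Still no stop force, so I'll creep on in half-millimetre steps and watch the force.

Call:
{"api": "drive_tool", "payload": {"moves": [[[0.5,0,0,0,0,0,65],[1,0,0,0,0,0,65],[1.5,0,0,0,0,0,65],[1.5,0,0,0,0,0,65]]]}}

```text
t: 10.48
tcp_pos: [0.5467, 0.1245, 0.0165]
tool_rot: [0.677, 0.736, 0.0, -0.0]
ft_force: [0.0, -1.2, 0.5]
finger_gap: 0.0613
```

```bash
python3 - <<'E'
from lat import *; from rig import env
s=env.read_state(); im=env.read_camera('top')[:,:,::-1].copy(); cv2.imwrite('pics/t7.png',cv2.resize(im[165:300,220:400],None,fx=4.2,fy=4.2,interpolation=cv2.INTER_CUBIC))
im=env.read_camera('scene')[:,:,::-1]; cv2.imwrite('pics/s7.png',cv2.resize(im[140:270,300:480],None,fx=4.2,fy=4.2,interpolation=cv2.INTER_CUBIC))
print(s['t'],s['tcp_pos'],s['ft_force'],'ux',(s['tcp_pos'][:2]*1000)@ux)
E
```

```text
10.4833 [0.54668227 0.12448433 0.01650684] [ 0.00939395 -1.17487495  0.48471525] ux 77.624212344985
```

View pics/t7.png

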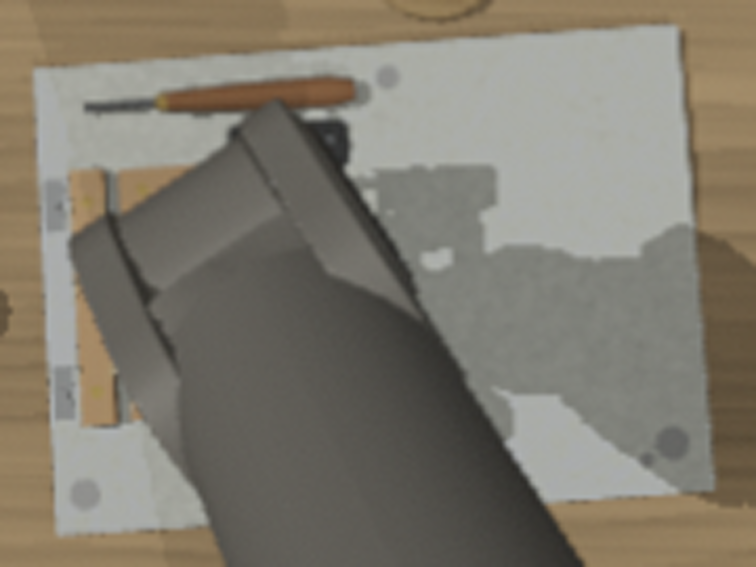

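View pics/s7.png

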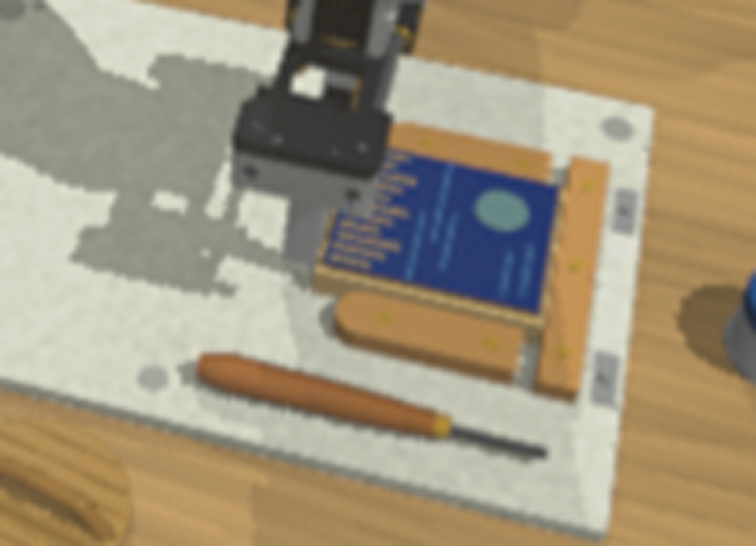

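The block is almost at the stop, so I'll keep creeping.

Call:
{"api": "drive_tool", "payload": {"moves": [[[0.4,0,0,0,0,0,65],[0.7,0,0,0,0,0,65],[1,0,0,0,0,0,65],[1,0,0,0,0,0,65]]]}}

```text
t: 10.92
tcp_pos: [0.5467, 0.1252, 0.0165]
tool_rot: [0.677, 0.736, -0.0, 0.0]
ft_force: [0.5, -3.0, 1.5]
finger_gap: 0.0608
```

Call:
{"api": "drive_tool", "payload": {"moves": [[[0.4,0,0,0,0,0,65],[0.7,0,0,0,0,0,65],[1,0,0,0,0,0,65],[1,0,0,0,0,0,65]]]}}

```text
t: 11.25
tcp_pos: [0.5467, 0.1252, 0.0165]
tool_rot: [0.677, 0.736, -0.0, 0.0]
ft_force: [0.6, -7.7, 2.3]
finger_gap: 0.0609
```

The TCP has stopped advancing at y = 125.2 mm while the force climbs to 7.7 N, so the block is on the stop. One more small press will seat it squarely, then I'll look.

Call:
{"api": "drive_tool", "payload": {"moves": [[[0.5,0,0,0,0,0,65],[1,0,0,0,0,0,65],[1,0,0,0,0,0,65],[1,0,0,0,0,0,65]]]}}

```text
t: 11.58
tcp_pos: [0.5467, 0.1253, 0.0165]
tool_rot: [0.677, 0.736, -0.001, 0.001]
ft_force: [1.3, -11.3, 3.7]
finger_gap: 0.061
```

```bash
python3 - <<'E'
from lat import *; from rig import env
s=env.read_state(); im=env.read_camera('wrist')[:,:,::-1].copy(); cv2.imwrite('pics/w8.png',im)
print(s['t'],s['tcp_pos'],s['ft_force'],'ux',(s['tcp_pos'][:2]*1000)@ux)
rep('ink',inkedges(im,env.calibration('wrist'),s,(5,145),205,425))
E
```

```text
11.5833 [0.54666331 0.12526596 0.01652023] [  1.28167609 -11.30842851   3.72813534] ux 78.4046288723788
ink y -509.27 -601.43 mid -555.35 w 92.16 yaw 94.7 94.73
```

View pics/w8.png

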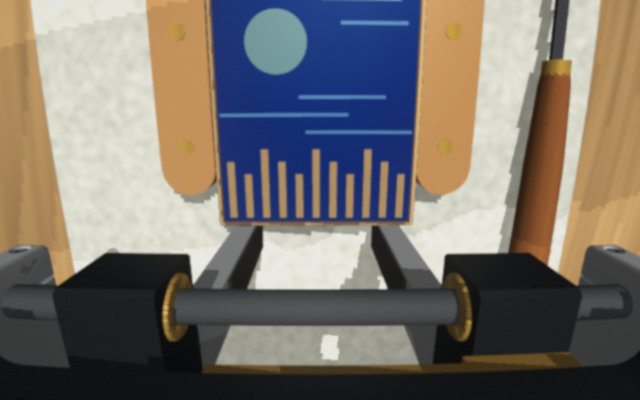

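The rear end stands about 15 mm out of the guides (guide ends at row 195, block rear at row 223), which matches the home position. I'll back straight off, then go up and clear.

Call:
{"api": "drive_tool", "payload": {"moves": [[[-3,0,0,0,0,0,65],[-8,0,0,0,0,0,65],[-16,0,0,0,0,0,65],[-26,0,0,0,0,0,65],[-34,0,0,0,0,0,65],[-36,0,0,0,0,0,65],[-36,0,-20,0,0,0,65],[-36,0,-50,0,0,0,65],[-36,0,-90,0,0,0,65],[-36,0,-130,0,0,0,65],[-36,0,-170,0,0,0,65],[-36,0,-210,0,0,0,65],[-36,0,-240,0,0,0,65],[-36,0,-240,0,0,0,65],[-36,0,-240,0,0,0,65]]]}}

```text
t: 12.88
tcp_pos: [0.5503, 0.0914, 0.2583]
tool_rot: [0.677, 0.736, 0.001, 0.001]
ft_force: [-0.1, 0.1, -0.2]
finger_gap: 0.0611
```

```bash
python3 - <<'E'
from lat import *; from rig import env
import pickle
s=env.read_state(); im=env.read_camera('wrist')[:,:,::-1].copy(); cv2.imwrite('pics/w9.png',im); pickle.dump(s,open('w9.pkl','wb'))
print(s['t'],s['tcp_pos'],s['ft_force'])
im=env.read_camera('scene')[:,:,::-1]; cv2.imwrite('pics/s9.png',im)
E
```

```text
12.8833 [0.55026939 0.09139193 0.25832268] [-0.08609029  0.09469913 -0.24283207]
```

View pics/w9.png

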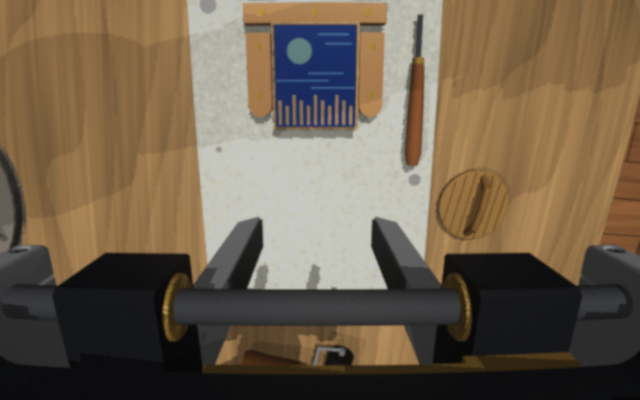

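View pics/s9.png

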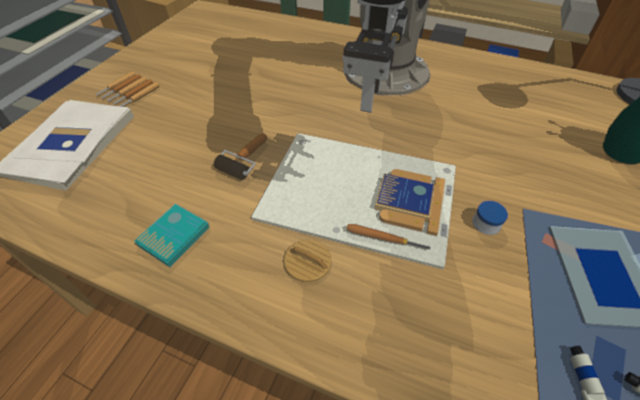

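```bash
python3 - <<'E'
from lat import *; from rig import env
import pickle
s=pickle.load(open('w9.pkl','rb')); c=env.calibration('wrist'); im=cv2.imread('pics/w9.png')
cv2.imwrite('pics/w9c.png',cv2.resize(im[0:140,225:410],None,fx=4.2,fy=4.2,interpolation=cv2.INTER_CUBIC))
r,ct=ink(im,c,s,(262,18,368,132)); p=np.array(r[0]); print(r,'board x,y',p@ux-41.1,p@uy+555.1)
a=cv2.imread('pics/scene0.png').astype(int); b=cv2.imread('pics/s9.png').astype(int)
for n,(x0,y0,x1,y1) in dict(brayer=(208,130,270,182),tin=(470,195,512,235),baren=(280,236,334,284),gouge=(340,222,432,250),decoy=(130,200,212,266)).items(): print(n,(abs(a-b).max(2)[y0:y1,x0:x1]>40).mean().round(4))
E
```

```text
((540.9060668945312, 193.39947509765625), (90.8134536743164, 110.22109985351562), 4.767092704772949) board x,y 105.68093757847225 -0.27202534422337976
brayer 0.4439
tin 0.0
baren 0.0
gouge 0.0
decoy 0.0
```

View pics/w9c.png

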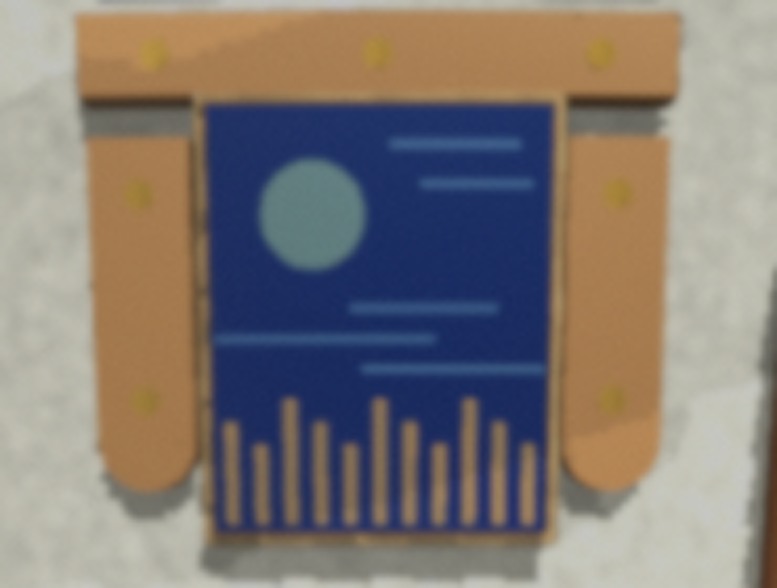

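The block is home at board (105.7, -0.3), flush on the stop. The brayer region of the scene view changed, so I'll check whether that is only the arm's shadow.

```bash
python3 - <<'E'
from lat import *; from rig import env
t=env.read_camera('top')[:,:,::-1].copy(); cv2.imwrite('pics/t10.png',t)
a=cv2.imread('pics/scene0.png');b=cv2.imread('pics/s9.png');a2=cv2.imread('pics/top0.png')
f=lambda i:cv2.resize(i,(360,290),interpolation=cv2.INTER_CUBIC)
cv2.imwrite('pics/br.png',np.vstack([np.hstack([f(a[125:185,205:280]),f(b[125:185,205:280])]),np.hstack([f(a2[195:270,395:460]),f(t[195:270,395:460])])]))
E
```

```text
(no output)
```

View pics/br.png

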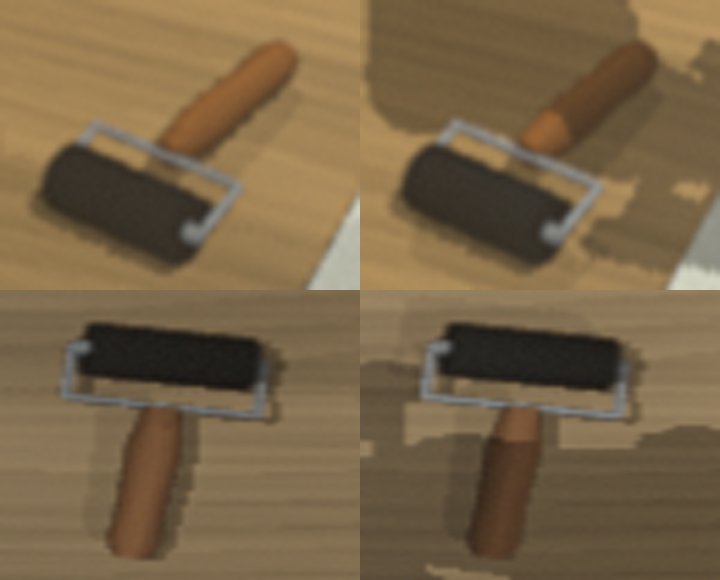

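The before and after crops show the brayer in the same place in both views, so only the arm's shadow changed. The gripper is at z ≈ 258 mm, clear of everything, so I'm handing in.

```bash
python3 -c "
from rig import env
env.hand_in(); print(env.read_state()['t'])"
```

```text
the job is handed in; nothing more can be done
the job is handed in; nothing more can be done
```

The printing block is fully home against the head stop, and I handed the job in at about 13 s of the 64 s allowed. I pushed it by its rear wooden edge with both fingertips about 5 mm above the board. The push squared it up, took it through the gap and pressed it against the stop at about 11 N. Then I backed off and rose to about 258 mm.

**Last checks:**
- **Block:** the wrist view puts it at board (105.7, -0.3) mm against the ideal (105, 0), with yaw within 0.2°. In the picture it sits flush on the stop, with its rear end standing out of the guides. The 0.7 mm difference is within the camera calibration's 2 mm.
- **Ink face:** the fingers stayed behind the rear edge the whole time, and I saw no marks on the print in the pictures.
- **Other things:** the gouge, baren, tin and turquoise look-alike show no change. My picture comparison flagged the brayer, but before-and-after crops from two cameras show it in the same place, with only the arm's shadow across it.
- **Force:** the force reading was about zero once the gripper was clear.

No check failed. The top and wrist views differed by about 2 mm on where the board lies along its length, so I relied on the contact force to tell when the block reached the stop.

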